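# Walk a stone tray end over end to its rail

## Robot

A 6-joint arm with a two-finger parallel gripper is mounted at the origin on the work surface. World frame = base frame: x ahead of the robot, y to its left, z up, the work surface at z = 0. Lengths are in m, angles in rad, forces in N, time in s.
With the tool pointing down it reaches from about 0.375 to 0.925 m from the base axis. Payload 5.7 kg.
Tool frame: the origin (TCP) lies midway between the tips of the shut fingers; the grasp point (between the pads) lies 19 mm behind it; z points along the fingers, y is the direction in which the jaws open and shut (so a half turn about z gives the same grasp; the last joint's range is limited). The gripper opens to 88 mm and grips with 3 to 60 N. Pads are 20 mm wide; open, the fingers measure 115 mm over their backs; the gripper's body (75 mm by 178 mm) begins 61 mm behind the grasp point.
Start: joints at [1.018, 0.359, 1.51, -0, 1.272, -0.115], TCP at [0.254, 0.543, 0.223] pointing down, gripper open.
Joint ranges: [-2.97, 2.97], [-1.01, 2.36], [0.21, 2.38], [-0.96, 4.11], [0.2, 2.71], [-2.98, 2.98]. Speed limits (rad/s): [2.39, 2.39, 3.14, 3.14, 3.14, 3.14].

## Interface

Orientations are given as a rotation vector (axis times angle).
In Python, from rig import ctrl, eyes gives the robot as it stands. Calls block until the motion is done:
- ctrl.movep(position, orientation): joint-space move of the TCP to a pose.
- ctrl.movel(position, speed=0.15, rot=None, until_force=None): straight line of the TCP; rot=None keeps the orientation; speed is the mean speed in m/s. With until_force (N) it stops when the force on the tool has changed by that much, and returns True; else False.
- ctrl.set_joints(angles): joint-space move.
- ctrl.ungrasp() and ctrl.grab(strength=None): open the fingers fully, or close them until they stop; strength is the grip in N (None keeps the last).
- ctrl.dwell(seconds).
- ctrl.ik(position, orientation): joint angles nearest the present ones, or None.
- eyes.read_camera(name): name is "scene" or "top" or "wrist"; returns the picture (400x640x3 uint8, red, green, blue); there is no depth.
- eyes.camera_info(name): a dict with "fx", "fy", "cx", "cy" (pixels), "dist_coeffs" ([k1, k2, p1, p2, k3] as OpenCV has them; the pictures are not rectified), "xyz" and "attitude" of the camera in the world; the wrist camera has in their place "tool_from_camera" (4x4, takes a point from camera to tool coordinates, whose origin is the TCP and whose axes are the flange's). Camera axes: x right, y up, looking along -z (the intrinsics and any distortion apply to the point x, -y, -z); pixel columns grow to the right and rows downward; lengths in m; the calibration is good to about 2 mm. A picture is of the moment at which its call begins: read the wrist's pose just before it. camera_info takes no time and is no camera call.
A pose or a line that the arm cannot do raises ctrl.MotionError and nothing moves.
- ctrl.hand_in(): hands the job in, once; it reports no verdict.
Readings, each from a call of its own:
- ctrl.get_time(): time.
- ctrl.get_joints(): joint angles.
- ctrl.get_qd(): joint speeds.
- ctrl.get_joint_efforts(): joint torques, N m.
- ctrl.get_ee_pos(): TCP position.
- ctrl.get_eef_rot(): TCP orientation.
- ctrl.get_wrist_force(): force on the tool from outside, world axes, zero at the start.
- ctrl.get_wrist_torque(): the same for the moment, N m.
- ctrl.get_grip_width(): opening from 0.0 (shut) to 1.0 (fully open).
Only numpy, scipy, OpenCV 4.12 (cv2) and the standard library are available. Lean on these libraries where they do the work, as an engineer would, in place of code of your own. Each camera call takes 0.05 s, during which the arm holds its last target.

## Task

Without lifting it, walk the long stone tray, with the glass tealight holder standing on it, end over end across the console to the brass rail on its left. First swing its right-hand end round by about half a turn, while the other end stays where it is as the pivot, until the swung end is close up to the rail; then swing the other end round in turn on the robot's side of the rail, with the end at the rail as the pivot. Leave the tray flush along the rail, nowhere past the rail's ends, with the glass still standing on it, and leave the other things on the console where they are.

Things in the scene. Friction and masses are not known exactly. Their poses are not given: they have to be found in the camera images.
- rail: Low straight brass rail fixed to the console: 360 mm long, 12 mm thick, 26 mm high. Origin: at table height, in the middle of its length, on its front face (the face towards the robot). y runs along the rail (to the robot's left at yaw 0), x is normal to the front face and points away from the robot. The tray goes in front of the face (negative x).
- tray: Loose pale stone tray, slab 60 mm wide, 200 mm long with half-round ends, 0.8 kg; slab 4 to 24 mm above the table, 4 mm wide rims along the straight edges to 30 mm. It starts right of the rail, roughly parallel to it. Origin: centre of its underside at table height; y along its length to left_end, z up.
- tray_mid (a point): Centre of the tray, 14 mm above the table. The tray stands on two rubber feet (24 mm across, 4 mm high), one under the centre of each half-round end, 140 mm apart, half the weight on each: a sideways push of 3 to 8 N near one end slides that foot, and the tray turns about the other (within a few mm if pushed low down, square to its side).
- left_end (a point): Centre of the tray's half-round end that is the left one at the start (over its foot, 14 mm above the table, 70 mm from the tray's centre along +y of the tray). It is the first pivot, and is again the left one at the finish.
- right_end (a point): Centre of the tray's other half-round end, the right-hand one at the start (70 mm from the tray's centre along -y of the tray). It swings first; when the tray is flush, both ends' centres are 30 mm in front of the rail's face.
- glass_mid (a point): Centre of the empty glass tealight holder, 45 mm across the rim, 40 mm across the foot, 42 mm high, 90 g, standing loose on the tray near its middle (foot 24 mm above the table).
- burner: White ceramic incense burner with domed cover, 94 mm across, 90 mm high, loose; a bystander right of the tray. Origin: centre of its underside.
- lipstick: Chrome lipstick tube standing upright, 21 mm across, 72 mm high, loose; a bystander beyond the tray and rail. Origin: centre of its underside.
- remote: Black plastic gate remote lying flat, 40 x 90 x 14 mm, loose; a bystander near the robot. Origin: centre of its underside.
- scent: Amber glass scent jar, 48 mm across, 90 mm high, loose; a bystander beyond the rail. Origin: centre of its underside.
- dish: Blue ceramic key dish, 120 mm across, 30 mm high, loose; a bystander at the left. Origin: centre of its underside.
Not all that is in view belongs to the job. Several things look just like the tray: the one meant starts farthest to the robot's left.

How it is judged:
By the outcome, as a careful person would: the job done as asked, in the order asked, and still so for the second after the job is handed in, with the robot touching nothing.
It also fails if it takes over 72 s, if anything falls off the work surface, if the arm or the gripper's body presses on something with over 40 N, if the wrist force passes 120 N, or if a joint passes its speed limit or range.

## Working session

There is one attempt and no reset: what is moved stays moved. The work goes in short steps, each a Python script; the robot and the scene stay as the last script left them, time stands still between calls to the robot, and variables do not carry over. Pictures are saved under pics/ and viewed, and the job is handed in when it is done.

```bash
ls; mkdir -p pics; python3 - <<'E'
from rig import ctrl, eyes
import cv2
for n in("scene","top","wrist"):
    im=eyes.read_camera(n); cv2.imwrite(f"pics/{n}0.png",im[:,:,::-1])
    print(n,eyes.camera_info(n))
print(ctrl.get_time(),ctrl.get_ee_pos(),ctrl.get_eef_rot())
E
```

```text
pics
scene {'fx': 363.9461139935923, 'fy': 363.9461139935923, 'cx': 317.37610515684986, 'cy': 200.74104343168713, 'dist_coeffs': array([-0.05231734,  0.        ,  0.        ,  0.        ,  0.        ]), 'xyz': array([ 1.1804209 , -0.28930221,  0.83415265]), 'attitude': array([0.63627283, 0.42065448, 1.12989249])}
top {'fx': 384.3536556098112, 'fy': 384.3536556098112, 'cx': 321.6214529101843, 'cy': 197.77246563906593, 'dist_coeffs': array([-0.0612482,  0.       ,  0.       ,  0.       ,  0.       ]), 'xyz': array([ 0.36611862, -0.03636365,  1.35279076]), 'attitude': array([ 0.11158697, -0.11841242, -1.56634345])}
wrist {'fx': 294.7674357278545, 'fy': 294.7674357278545, 'cx': 320.9351687868553, 'cy': 199.1615280938231, 'dist_coeffs': array([-0.00472779,  0.        ,  0.        ,  0.        ,  0.        ]), 'tool_from_camera': array([[ 1.13962457e-04,  9.56050510e-01,  2.93201993e-01,
         8.00976583e-02],
       [ 9.99999993e-01, -1.20261191e-04,  3.45603735e-06,
        -3.96270832e-04],
       [ 3.85649672e-05,  2.93201991e-01, -9.56050517e-01,
        -1.62444513e-01],
       [ 0.00000000e+00,  0.00000000e+00,  0.00000000e+00,
         1.00000000e+00]])}
0.15 [0.25411051 0.54298126 0.22201996] [-6.82140697e-01 -3.06617261e+00  2.02955341e-03]
```

View pics/scene0.png

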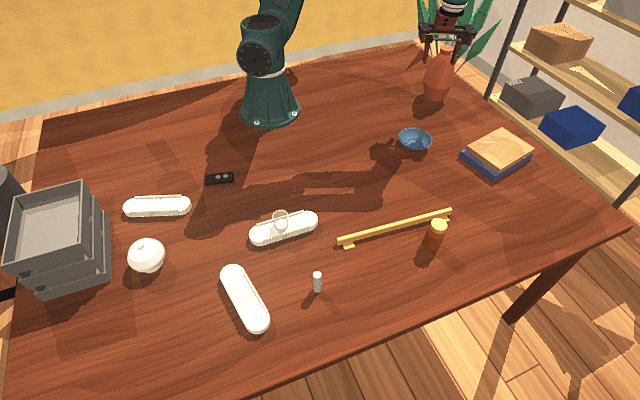

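View pics/top0.png

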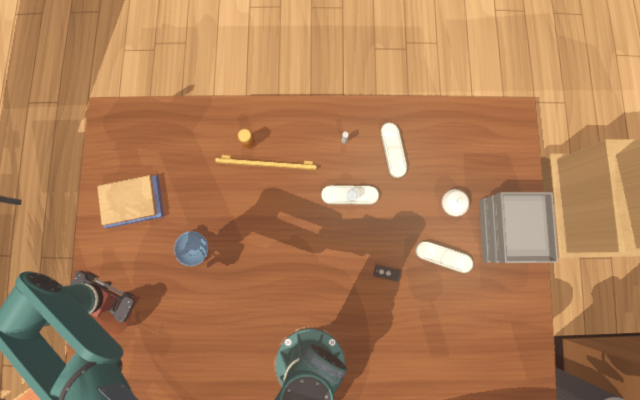

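View pics/wrist0.png

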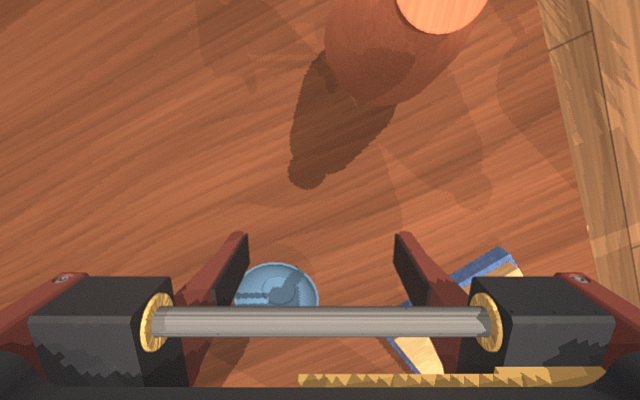

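Candidates for the tray (top view): (350,195) with the glass on it, (394,150), (445,257). The one farthest left is (350,195), and it carries the glass. I'll check it in close crops.

```bash
cat > h.py <<'E'
import numpy as np, cv2
from scipy.spatial.transform import Rotation as R
from rig import ctrl, eyes
def cam(n):
    c=eyes.camera_info(n); K=np.array([[c['fx'],0,c['cx']],[0,c['fy'],c['cy']],[0,0,1]]);D=c['dist_coeffs']
    if n!='wrist': return K,D,R.from_rotvec(c['attitude']).as_matrix(),np.array(c['xyz'])
    T=c['tool_from_camera']; r=R.from_rotvec(ctrl.get_eef_rot()).as_matrix(); p=np.array(ctrl.get_ee_pos())
    return K,D,r@T[:3,:3],p+r@T[:3,3]
def ray(c,uv):
    K,D,Rm,p=c
    q=cv2.undistortPoints(np.array([[uv]],float),K,D)[0,0]
    return p,Rm@np.array([q[0],-q[1],-1.])
def onz(c,uv,z):
    p,d=ray(c,uv); return p+d*(z-p[2])/d[2]
def proj(c,X):
    K,D,Rm,p=c
    X=np.atleast_2d(X); q=(X-p)@Rm; q=q*[1,-1,-1]
    return cv2.projectPoints(q,np.zeros(3),np.zeros(3),K,D)[0][:,0]
def tri(obs):
    A=np.zeros((3,3));b=np.zeros(3)
    for c,uv in obs:
        p,d=ray(c,uv); d=d/np.linalg.norm(d); M=np.eye(3)-np.outer(d,d); A+=M;b+=M@p
    return np.linalg.solve(A,b)
def crop(im,name,u0,v0,u1,v1,s):
    c=cv2.resize(im[v0:v1,u0:u1,::-1],None,fx=s,fy=s,interpolation=cv2.INTER_CUBIC)
    cv2.imwrite('pics/'+name,c)
E
python3 - <<'E'
from h import *
t=cv2.imread('pics/top0.png')[:,:,::-1]; s=cv2.imread('pics/scene0.png')[:,:,::-1]
crop(t,'c1.png',205,120,405,220,4); crop(s,'c2.png',240,195,460,300,3.6)
E
```

```text
(no output)
```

View pics/c1.png

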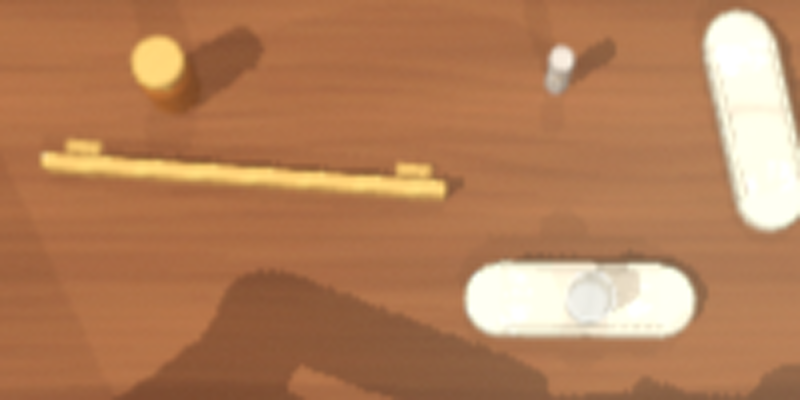

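View pics/c2.png

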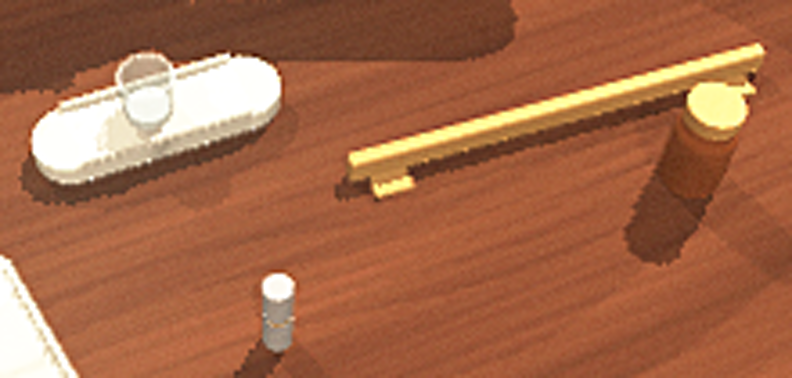

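The crops confirm it: the white tray has the glass on it. In the top crop its ends are at (466,299) and (696,300), and the rail's front top edge runs from (42,168) to (445,197). Now the measurements.

```bash
python3 - <<'E'
from h import *
np.set_printoptions(precision=4,suppress=True)
T=cam('top');S=cam('scene')
f=lambda u,v:((u+.5)/4-.5+205,(v+.5)/4-.5+120)
g=lambda u,v:((u+.5)/3.6-.5+240,(v+.5)/3.6-.5+195)
print('tri')
for n,a,b in [('railR top back',(446,181),(352,167-8)),]: pass
# rail end back/front; scene: near vertical edges. rail right end front-top corner
P={'railR frontface?':(f(445,197),g(351,153)),'railL':(f(42,168),g(758,43)),
 'trayL end':(f(466,299),g(281,92)),'trayR end':(f(696,300),g(34,148)),
 'glass rim':(f(591,296),g(145,68)),'lipstick top':(f(562,57),g(279,283)),'scent top':(f(158,62),g(718,101))}
for k,(a,b) in P.items(): print(k,tri([(T,a),(S,b)]))
for k,uv,z in [('railRf',f(445,197),.026),('railLf',f(42,168),.026),('trayL',f(466,299),.024),('trayR',f(696,300),.024),('glass rim',f(591,296),.066),('lip',f(562,57),.072),('scent',f(158,62),.09),('dish',(191,249),.03),('remote',(387,272),.014),('burner',(456,203),.09),('tray2',(396,176),.024),('tray2top',(389,124),.024)]:
    print(k,onz(T,uv,z))
t=cv2.imread('pics/top0.png')
m=((t.min(2)>200)).astype(np.uint8);m[:180]=0;m[:,:318]=0;m[:,385:]=0;m[210:]=0
c=max(cv2.findContours(m,0,1)[0],key=cv2.contourArea);r=cv2.minAreaRect(c);b=cv2.boxPoints(r)
print(r);print([onz(T,q,.024) for q in b])
E
```

```text
tri
railR frontface? [ 0.6661 -0.019   0.0253]
railL [0.6918 0.3376 0.0244]
trayL end [ 0.5777 -0.0387  0.0052]
trayR end [ 0.5736 -0.2394  0.0274]
glass rim [ 0.5692 -0.1446  0.0747]
lipstick top [ 0.7773 -0.1216  0.0776]
scent top [0.7679 0.2235 0.0931]
railRf [ 0.6649 -0.0216  0.026 ]
railLf [0.691  0.3365 0.026 ]
trayL [ 0.5742 -0.0403  0.024 ]
trayR [ 0.5737 -0.2419  0.024 ]
glass rim [ 0.5704 -0.1462  0.066 ]
lip [ 0.7788 -0.1229  0.072 ]
scent [0.7682 0.2231 0.09  ]
dish [0.3827 0.4064 0.03  ]
remote [ 0.3059 -0.2672  0.014 ]
burner [ 0.5355 -0.4913  0.09  ]
tray2 [ 0.6404 -0.305   0.024 ]
tray2top [ 0.8321 -0.2853  0.024 ]
((349.5, 194.5), (17.0, 55.0), 90.0)
[array([ 0.6039, -0.0433,  0.024 ]), array([ 0.6044, -0.2368,  0.024 ]), array([ 0.544 , -0.2356,  0.024 ]), array([ 0.5437, -0.0434,  0.024 ])]
```

```bash
cat >> h.py <<'E'
np.set_printoptions(precision=4,suppress=True)
def rv(deg):
    a=np.radians(deg);return R.from_matrix(np.array([[np.cos(a),np.sin(a),0],[np.sin(a),-np.cos(a),0],[0,0,-1.]])).as_rotvec()
def u(deg): a=np.radians(deg); return np.array([np.cos(a),np.sin(a)])
OFF=0.010; 
def pusher(piv,d,L,gap=0.,off=None):
    """tool xy,when tray points at angle d from pivot (pushed clockwise)"""
    return np.array(piv)+L*u(d)+(0.03+(OFF if off is None else off)+gap)*u(d+90)
def snap(tag):
    for n in('top','scene','wrist'): cv2.imwrite(f'pics/{n}_{tag}.png',eyes.read_camera(n)[:,:,::-1])
E
python3 - <<'E'
from h import *
piv=np.array([.574,-.071])
# dry feasibility
for d in range(-90,-300,-30):
    p=pusher(piv,d,.135); q=ctrl.ik([*p,.006],rv(d-90)); print(d,p,q)
piv2=[.633,.057]
for d in range(240,80,-30):
    p=pusher(piv2,d,.135); q=ctrl.ik([*p,.006],rv(d-90)); print(d,p,q)
p=pusher(piv,-90,.135,.018)
ctrl.grab(10)
ctrl.movep([*p,.14],rv(180))
snap('a'); print(ctrl.get_time(),ctrl.get_ee_pos(),ctrl.get_joints(),ctrl.get_wrist_force())
E
```

```text
-90 [ 0.614 -0.206] [-0.4303  0.6655  1.5852 -0.      0.8909 -2.0011]
-120 [ 0.5411 -0.2079] [-0.486   0.5993  1.7474  0.      0.7949 -1.5332]
-150 [ 0.4771 -0.1731] [-0.4843  0.5348  1.9121 -0.      0.6947 -1.0079]
-180 [ 0.439 -0.111] [-0.4004  0.49    2.0332  0.      0.6184 -0.4004]
-210 [ 0.4371 -0.0381] [-0.2447  0.4791  2.064   0.      0.5985  0.2789]
-240 [0.4719 0.0259] [-0.0915  0.5057  1.9898 -0.      0.6461  0.9557]
-270 [0.534 0.064] [-0.0092  0.5611  1.8438 -0.      0.7367  1.5616]
240 [ 0.6001 -0.0799] [-0.2464  0.6237  1.687  -0.      0.8309 -1.2936]
210 [ 0.5361 -0.0451] [-0.2124  0.5613  1.8434 -0.      0.7369 -0.736 ]
180 [0.498 0.017] [-0.1046  0.527   1.9327 -0.      0.6819 -0.1046]
150 [0.4961 0.0899] [0.0421 0.5319 1.9196 0.     0.69   0.5657]
120 [0.5309 0.1539] [ 0.1572  0.5745  1.8098 -0.      0.7573  1.2044]
90 [0.593 0.192] [ 0.2024  0.6411  1.6443 -0.      0.8562  1.7732]
4.6 [ 0.6322 -0.2053  0.1401] [-0.4179  0.5255  1.4495  0.0001  1.1665 -1.9896] [0.3564 0.2934 0.0541]
```

View pics/wrist_a.png

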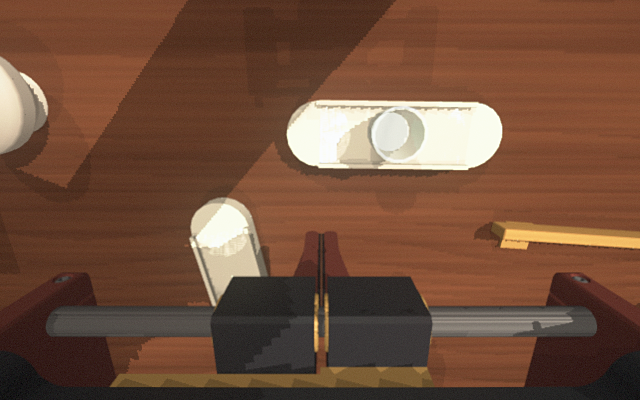

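View pics/scene_a.png

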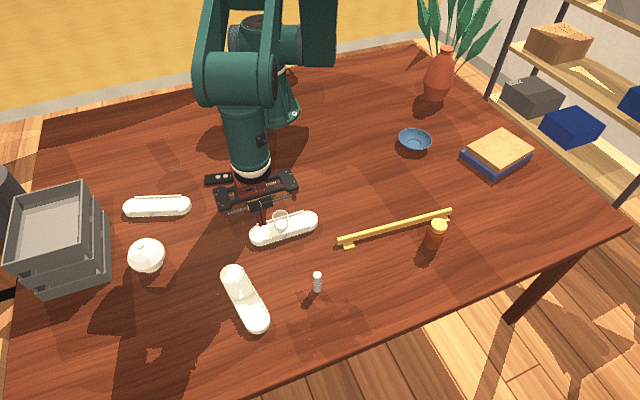

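The wrist view shows the tray's ends at (288,134) and (502,133), its long sides at v≈101 and 170, the glass rim at (398,135), and the rail's right end at about (492,228).

```bash
python3 - <<'E'
from h import *
W=cam('wrist');T=cam('top')
f=lambda u,v:((u+.5)/4-.5+205,(v+.5)/4-.5+120)
for n,p,z in [('L',(502,133),.020),('R',(288,134),.020),('near side',(395,101),.03),('far side',(395,170),.030),('far base',(395,170),.024),('rail end corner top front',(504,222),.026),('rail front right img',(639,226.5),.026),('glassrim',(398,135),.066)]: print(n,onz(W,p,z))
print('triL',tri([(W,(502,133)),(T,f(466,299))]),'triR',tri([(W,(288,134)),(T,f(696,300))]),'glass',tri([(W,(398,135)),(T,f(591,296))]))
im=cv2.imread('pics/wrist_a.png')[:,:,::-1]; crop(im,'c3.png',270,80,640,260,2.1)
E
```

```text
L [ 0.5733 -0.0359  0.02  ]
R [ 0.5745 -0.237   0.02  ]
near side [ 0.5452 -0.141   0.03  ]
far side [ 0.6067 -0.1365  0.03  ]
far base [ 0.608  -0.1349  0.024 ]
rail end corner top front [ 0.6605 -0.0217  0.026 ]
rail front right img [0.6654 0.117  0.026 ]
glassrim [ 0.5715 -0.1454  0.066 ]
triL [ 0.5732 -0.0403  0.0275] triR [ 0.571  -0.2359  0.0489] glass [ 0.5708 -0.1459  0.0675]
```

View pics/c3.png

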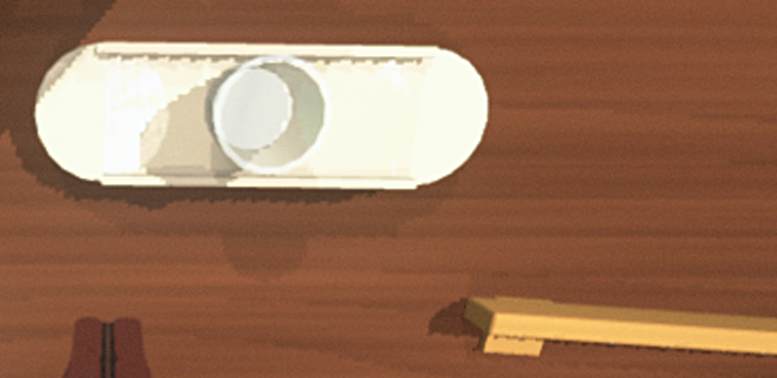

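The wrist and top views agree: tray centre about (0.574,-0.139), yaw about 0, left_end about (0.574,-0.070), glass rim height 67 mm. Next I descend and make contact.

```bash
python3 - <<'E'
from h import *
p=ctrl.get_ee_pos()
print(ctrl.movel([p[0],p[1],.03],speed=.15), ctrl.movel([p[0],p[1],.006],speed=.05,until_force=6))
f0=ctrl.get_wrist_force()
print(ctrl.get_ee_pos(),f0)
print(ctrl.movel([.605,p[1],.006],speed=.03,until_force=1.5))
print(ctrl.get_ee_pos(),ctrl.get_wrist_force()-f0,ctrl.get_time())
E
```

```text
False False
[ 0.6321 -0.2053  0.0057] [ 0.6131 -0.6764 -0.1494]
True
[ 0.6139 -0.2054  0.0058] [-0.7357  0.3298  0.3749] 6.7417
```

```bash
cat >> h.py <<'E'
def arc(piv,d0,d1,L,step=8,v=.07,off=None,z=.006):
    n=max(1,int(np.ceil(abs(d1-d0)/step))); fm=0
    for d in np.linspace(d0,d1,n+1)[1:]:
        ctrl.movel([*pusher(piv,d,L,off=off),z],speed=v,rot=rv(d-90))
        fm=max(fm,np.linalg.norm(ctrl.get_wrist_force()))
    print('arc end',d1,ctrl.get_ee_pos(),'fmax',fm,ctrl.get_wrist_force(),ctrl.get_time())
E
python3 - <<'E'
from h import *
arc([.574,-.070],-90,-165,.135)
snap('b')
E
```

```text
arc end -165 [ 0.4542 -0.1437  0.006 ] fmax 0.8493139314300964 [-0.2483 -0.6662  0.2211] 10.9083
```

View pics/wrist_b.png

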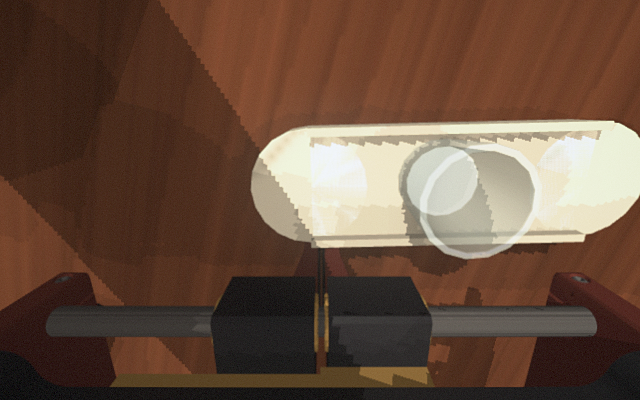

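View pics/scene_b.png

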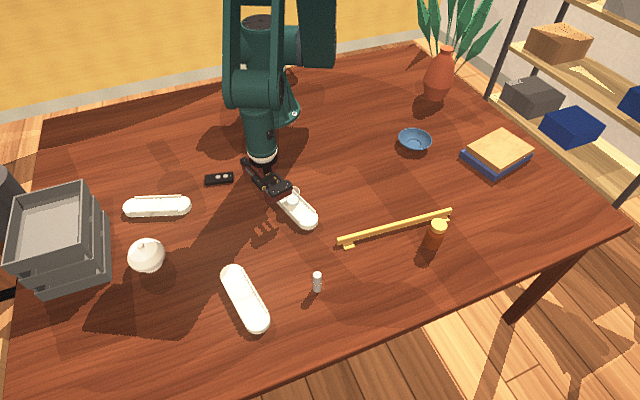

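View pics/top_b.png

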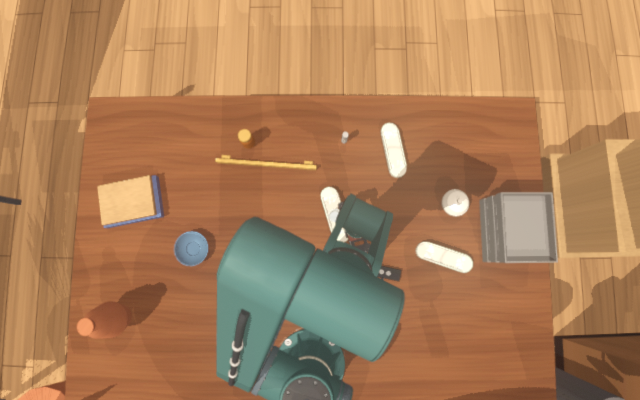

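The wrist view shows the tray alongside the tool: its end is at (251,183), the far rim edge runs from (310,127) to (600,121), the near rim edge from (315,247) to (585,241), and the glass is standing. I'll compute the tray pose.

```bash
cat >> h.py <<'E'
def traywrist(end,far,near,c=None):
    """tray pose from wrist image: swung-end extreme, two pts far rim edge, two near rim edge (img left=swung end)"""
    c=c or cam('wrist')
    E=onz(c,end,.020)[:2]; F=[onz(c,q,.03)[:2] for q in far]; N=[onz(c,q,.03)[:2] for q in near]
    for nm,l in(('far',F),('near',N)):
        d=l[0]-l[1]; print(nm,'dir',np.degrees(np.arctan2(d[1],d[0])))
    d=F[0]-F[1]; e=N[0]-N[1]; d=d/np.linalg.norm(d)+e/np.linalg.norm(e); d/=np.linalg.norm(d)
    n=np.array([-d[1],d[0]]); off=(np.mean([p@n for p in F])+np.mean([p@n for p in N]))/2
    print('width',np.mean([p@n for p in F])-np.mean([p@n for p in N]))
    se=(E@d-.03)*d+off*n; pe=se-.14*d
    print('swung',se,'pivot',pe); return se,pe
E
python3 - <<'E'
from h import *
traywrist((251,183),[(310,127),(600,121)],[(315,247),(585,241)])
im=cv2.imread('pics/top_b.png')[:,:,::-1]; crop(im,'c4.png',300,170,420,260,6)
T=cam('top')
E
```

```text
far dir -163.70872394850218
near dir -163.5825803536415
width -0.06023041869389617
swung [ 0.4376 -0.1051] pivot [ 0.5719 -0.0657]
```

View pics/c4.png

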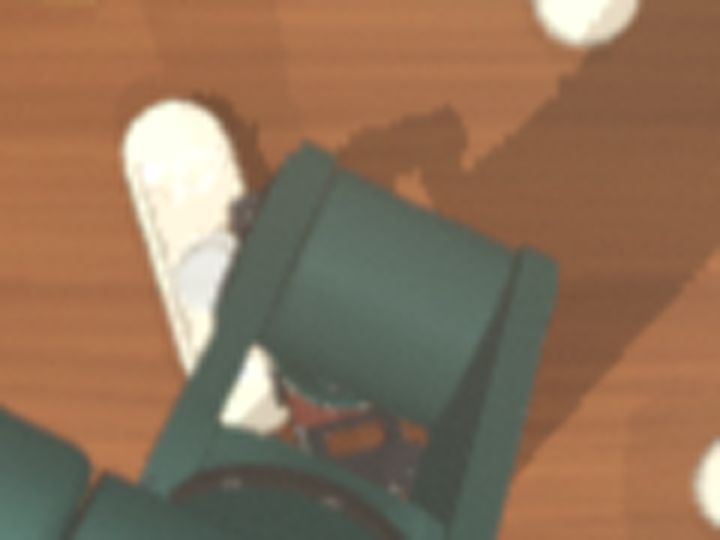

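```bash
python3 - <<'E'
from h import *
arc([.5725,-.067],-165,-262,.137)
snap('c')
E
```

```text
arc end -262 [0.5139 0.0629 0.006 ] fmax 1.6894484581117861 [ 0.3486 -0.5027  0.0624] 16.525
```

View pics/wrist_c.png

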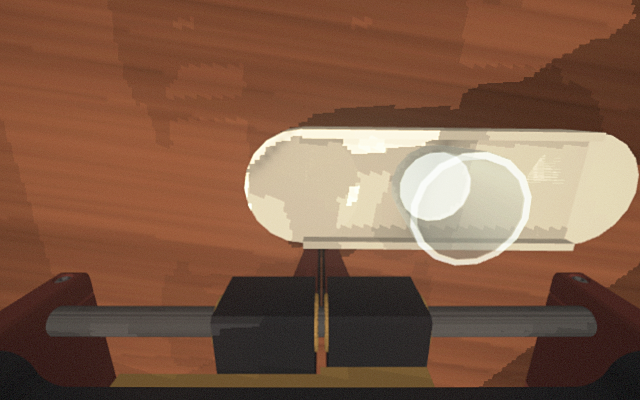

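View pics/scene_c.png

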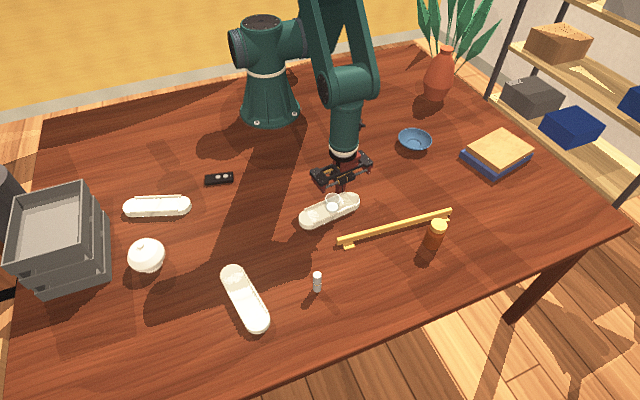

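The wrist view shows the end at (245,185), the far rim edge from (305,127) to (590,132), the near rim edge from (303,248) to (573,250), and the glass upright.

```bash
python3 - <<'E'
from h import *
s,p=traywrist((245,185),[(305,127),(590,132)],[(303,248),(573,250)])
o=np.array([.665,-.0215]);y=np.array([.0261,.358]);y/=np.linalg.norm(y);n=np.array([y[1],-y[0]])
for q in(s,p): print('front dist',-(q-o)@n,'along',(q-o)@y)
im=cv2.imread('pics/top_c.png')[:,:,::-1]; crop(im,'c5.png',200,130,400,250,4)
E
```

```text
far dir 97.1528827851216
near dir 97.55152228499196
width -0.06047428580810699
swung [0.5546 0.0775] pivot [ 0.5725 -0.0613]
front dist 0.11731079581514589 along 0.09073362677463259
front dist 0.08934666817888239 along -0.04644511635105276
```

View pics/c5.png

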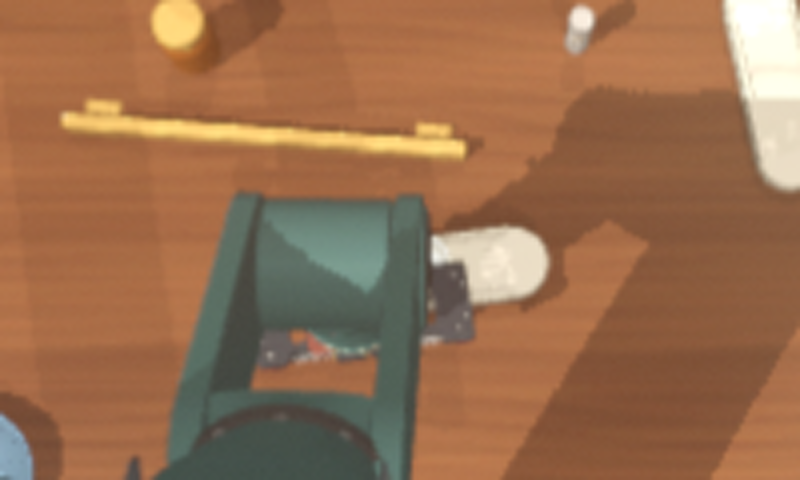

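```bash
python3 - <<'E'
from h import *
arc([.5725,-.0625],-262,-294.5,.143)
snap('d')
im=cv2.imread('pics/top_d.png')[:,:,::-1]; crop(im,'c6.png',200,130,400,250,4)
E
```

```text
arc end -294.5 [0.5954 0.0841 0.006 ] fmax 0.8243438691467009 [-0.0223 -0.1236  0.2971] 18.7083
```

View pics/wrist_d.png

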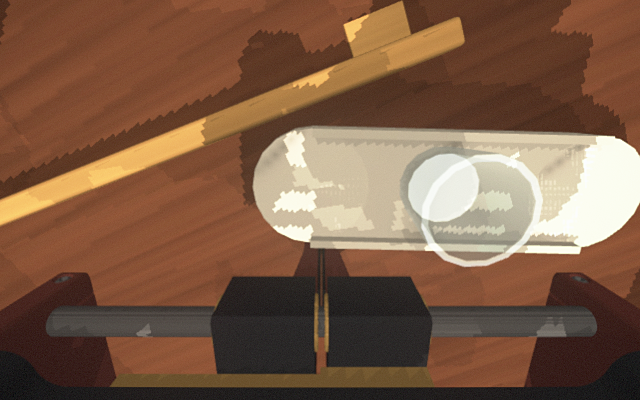

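View pics/c6.png

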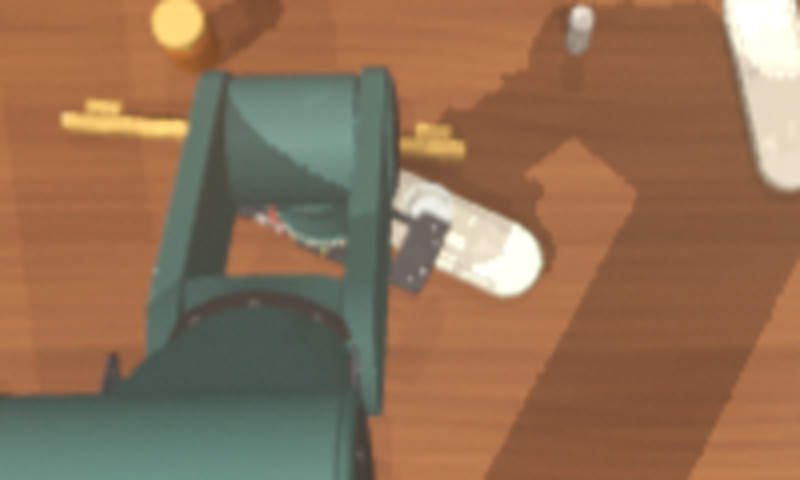

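The wrist view shows the swung end at (253,187), the far rim edge from (305,127) to (605,135), and the near rim edge from (312,247) to (580,253). The rail's lower edge runs from (0,224) to (463,42), and a visible gap remains.

```bash
python3 - <<'E'
from h import *
s,p=traywrist((253,187),[(305,127),(605,135)],[(312,247),(580,253)])
o=np.array([.665,-.0215]);y=np.array([.0261,.358]);y/=np.linalg.norm(y);n=np.array([y[1],-y[0]])
for q in(s,p): print('front dist',-(q-o)@n,'along',(q-o)@y)
c=cam('wrist')
for z in (.026,): print(onz(c,(0,224),z),onz(c,(463,42),z),onz(c,(230,134),z))
for a in [onz(c,(0,224),.026),onz(c,(463,42),.026),onz(c,(230,134),.026)]: print(-(a[:2]-o)@n,(a[:2]-o)@y)
im=cv2.imread('pics/wrist_d.png')[:,:,::-1]; crop(im,'c7.png',0,0,480,260,1.6)
E
```

```text
far dir 64.16385046329754
near dir 64.13968705734588
width -0.06029966655884511
swung [0.6364 0.0709] pivot [ 0.5754 -0.0551]
front dist 0.03524802302744628 along 0.09004894462178027
front dist 0.08696365869214023 along -0.04004906853674818
[0.686  0.2264 0.026 ] [ 0.6688 -0.0177  0.026 ] [0.6764 0.0942 0.026 ]
-0.0029513901967157773 0.2488132884342504
-0.0034898877019959628 0.004085383664076683
-0.0029249845469768963 0.11623590231167938
```

View pics/c7.png

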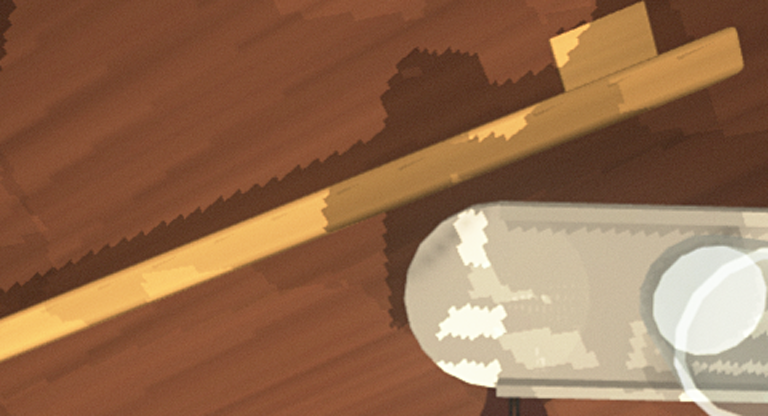

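```bash
python3 - <<'E'
from h import *
T=cam('top')
f=lambda u,v:((u+.5)/4-.5+200,(v+.5)/4-.5+130)
for n,q in [('now end extreme y',(543,262)),('bottom extreme',(508,298)),('prev extreme',(549,265))]: print(n,onz(T,f(*q),.024))
E
```

```text
now end extreme y [ 0.5716 -0.0902  0.024 ]
bottom extreme [ 0.5398 -0.0595  0.024 ]
prev extreme [ 0.569  -0.0954  0.024 ]
```

```bash
python3 - <<'E'
from h import *
p=np.array(ctrl.get_ee_pos()); d=-296.7
g=p[:2]+.0055*u(-385.5)
ctrl.movel([*g,.006],speed=.03,rot=rv(d-90))
print(ctrl.get_ee_pos(),ctrl.get_wrist_force(),ctrl.get_time())
snap('e')
# retreat
g2=g-.02*u(d-90); ctrl.movel([*g2,.006],speed=.1); ctrl.movel([*g2,.12],speed=.25)
snap('f'); print(ctrl.get_time())
for n in 'top','wrist':
    im=cv2.imread(f'pics/{n}_f.png')[:,:,::-1]
    if n=='top': crop(im,'c8.png',200,130,400,250,4)
E
```

```text
[0.5997 0.0819 0.0059] [-1.6741  1.0729  0.9341] 19.1833
20.4417
```

View pics/wrist_f.png

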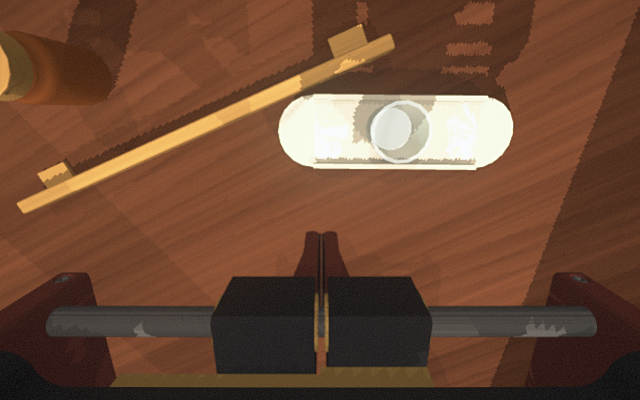

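View pics/wrist_e.png

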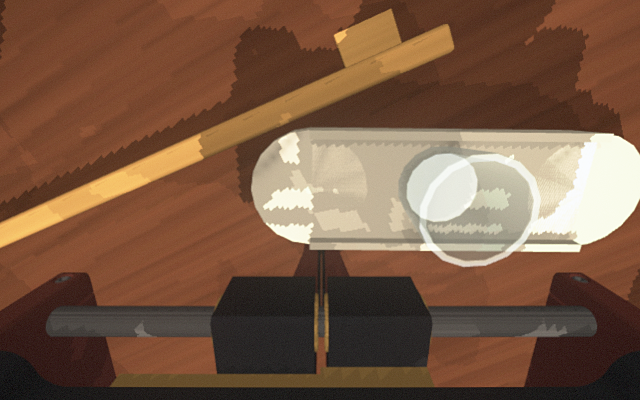

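View pics/c8.png

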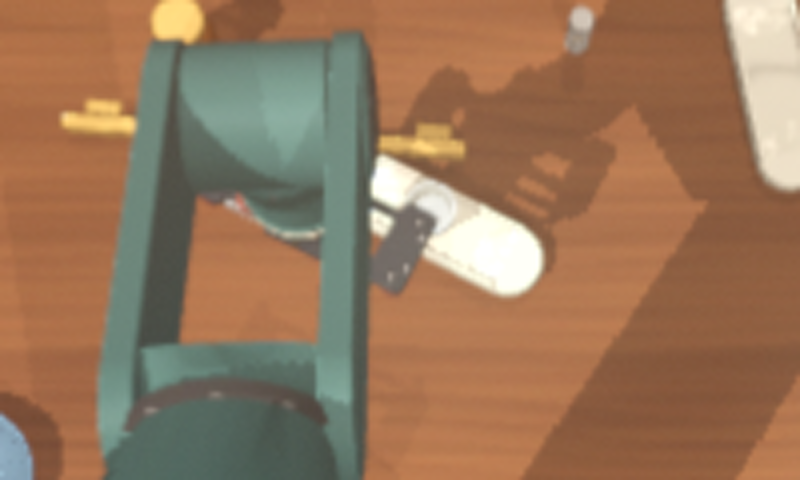

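```bash
python3 - <<'E'
from h import *
im=cv2.imread('pics/wrist_f.png')[:,:,::-1]; crop(im,'c9.png',200,20,520,190,2.5)
E
```

```text
(no output)
```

View pics/c9.png

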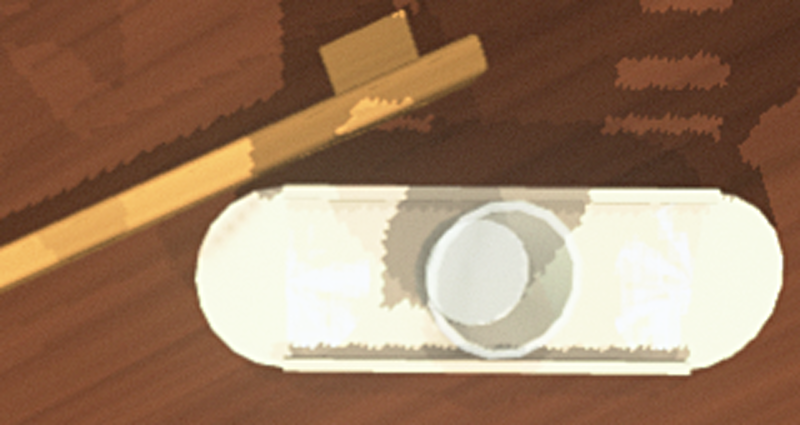

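The tray ends are at crop (195,278) and (783,270). The rail's front edge runs from (0,290) to (487,68), nearly tangent to the swung end.

```bash
python3 - <<'E'
from h import *
f=lambda u,v:((u+.5)/2.5-.5+200,(v+.5)/2.5-.5+20)
s,p=traywrist(f(195,278),[f(285,186),f(720,190)],[f(282,371),f(690,374)])
c=cam('wrist'); e=onz(c,f(783,270),.02)[:2]; d=(s-p)/.14; print('piv from other end',e+.03*d,'len',np.linalg.norm(onz(c,f(195,278),.02)[:2]-e))
a=onz(c,f(0,290),.026)[:2];b=onz(c,f(487,68),.026)[:2];y=(a-b)/np.linalg.norm(a-b);n=np.array([y[1],-y[0]])
print('rail',a,b,np.degrees(np.arctan2(y[1],y[0])))
for q in(s,p,e+.03*d): print('front',-(q-b)@n,'along from R end',(q-b)@y)
g=onz(c,f(501,280),.066);print('glass',g, (g[:2]-(s+p)/2)@d)
E
```

```text
far dir 62.85940569717564
near dir 62.86862065858547
width -0.06003517903590827
swung [0.6395 0.0686] pivot [ 0.5756 -0.056 ]
piv from other end [ 0.5785 -0.0605] len 0.2027490305107091
rail [0.6796 0.1551] [ 0.6685 -0.0183] 86.31507952666125
front 0.03453097208209149 along from R end 0.08484750709216785
front 0.09024617083613612 along from R end -0.04358853390800201
front 0.08708011644558786 along from R end -0.04790810795288638
glass [0.6139 0.0104 0.066 ] 0.0065890685379056905
```

```bash
python3 - <<'E'
from h import *
piv=np.array([.638,.066]);d=242.9
g=pusher(piv,d,.146,.016)
ctrl.movep([*g,.13],rv(d-90))
ctrl.movel([*g,.03],speed=.2); ctrl.movel([*g,.006],speed=.06,until_force=6)
h=pusher(piv,d,.146,-.006)
print(ctrl.movel([*h,.006],speed=.03,until_force=1.5))
p=ctrl.get_ee_pos(); print(p, 'contact gap', (np.array(p[:2])-pusher(piv,d,.146))@u(d+90), ctrl.get_time())
eyes_im=eyes.read_camera('wrist');cv2.imwrite('pics/wrist_g.png',eyes_im[:,:,::-1])
E
```

```text
True
[ 0.6067 -0.0821  0.0059] contact gap -0.0004138565134285127 25.0667
```

View pics/wrist_g.png

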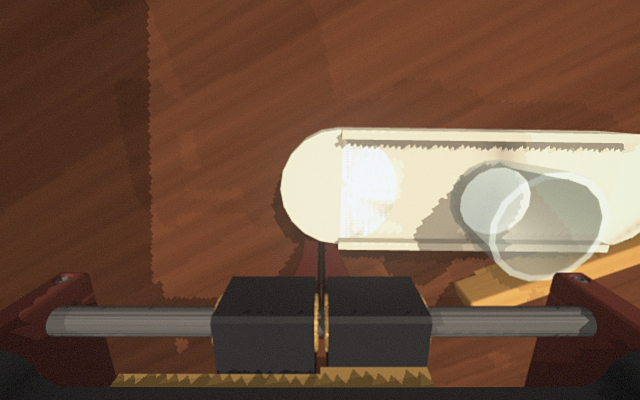

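```bash
python3 - <<'E'
from h import *
arc([.638,.066],242.9,165,.143)
snap('h')
im=cv2.imread('pics/top_h.png')[:,:,::-1]; crop(im,'c10.png',200,130,400,250,4)
E
```

```text
arc end 165 [0.4897 0.0642 0.006 ] fmax 1.3037859114559371 [0.2686 0.2584 0.9248] 29.525
```

View pics/wrist_h.png

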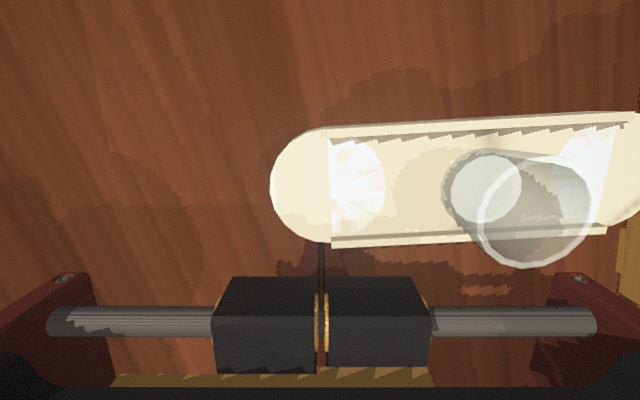

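View pics/c10.png

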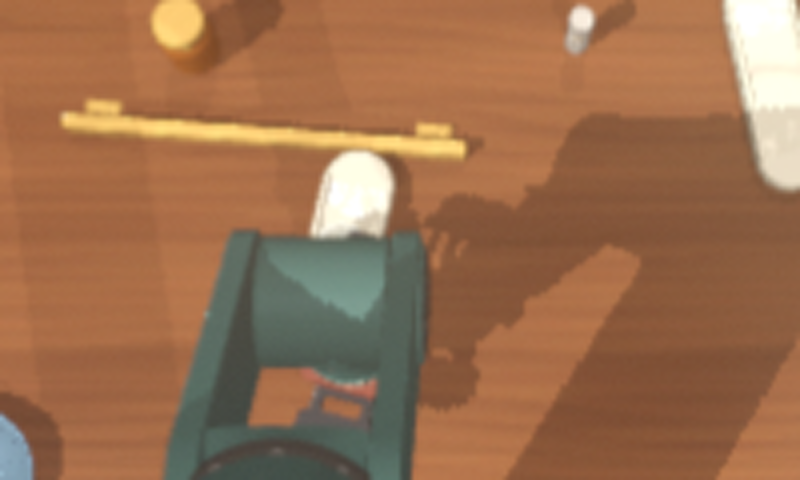

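View pics/scene_h.png

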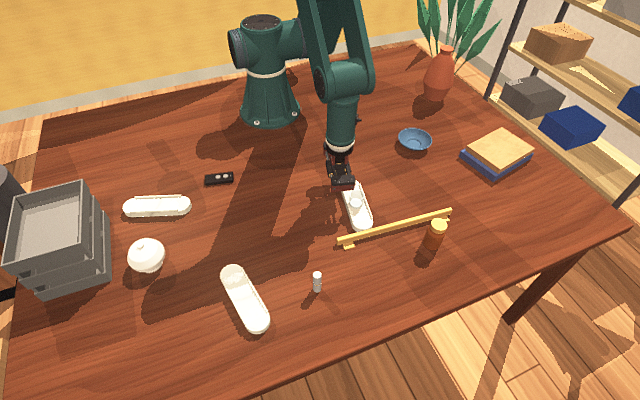

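The end at the rail stays close up to it (top crop (360,152)). The wrist view shows the swung end at (270,185) and the tray tilted about 3° to the tool, with the glass upright.

```bash
python3 - <<'E'
from h import *
s,p=traywrist((270,185),[(328,128),(625,112)],[(332,247),(605,233)])
T=cam('top');print(onz(T,((360.5)/4-.5+200,152.5/4-.5+130),.024))
E
```

```text
far dir 168.12398304851993
near dir 168.21161082198697
width -0.059832737742641945
swung [0.5044 0.1033] pivot [0.6414 0.0746]
[0.6698 0.0712 0.024 ]
```

```bash
python3 - <<'E'
from h import *
arc([.640,.0735],165,100,.143)
snap('i')
im=cv2.imread('pics/top_i.png')[:,:,::-1]; crop(im,'c11.png',200,130,400,250,4)
E
```

```text
arc end 100 [0.5758 0.2072 0.006 ] fmax 1.64854973504079 [-0.3344 -0.1899 -0.4422] 33.5333
```

View pics/wrist_i.png

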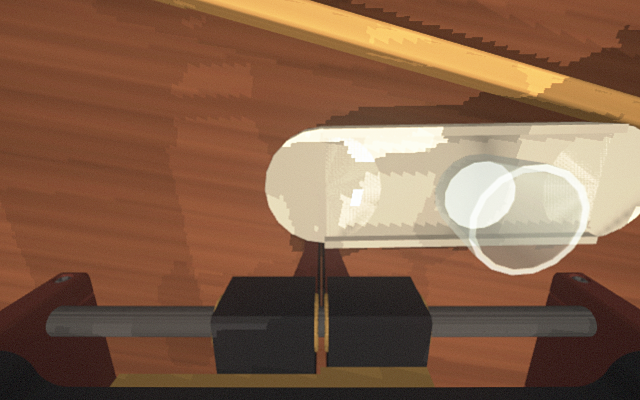

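View pics/c11.png

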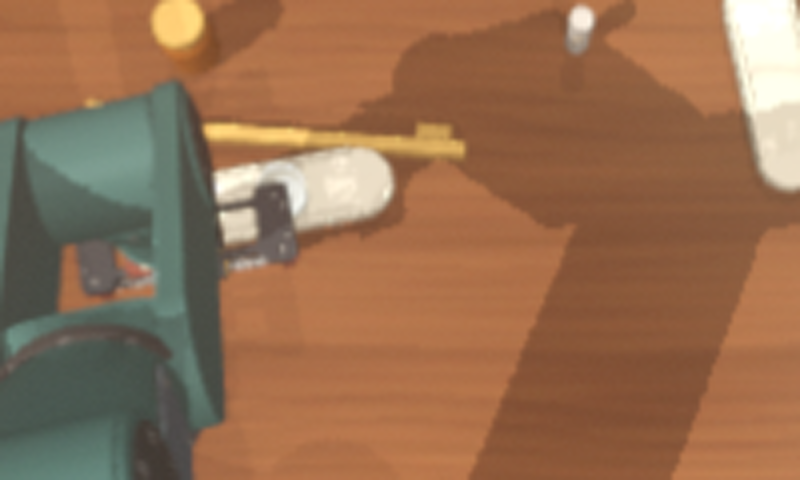

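The tray is nearly parallel to the rail, and its right-hand end sits about 18 mm inside the rail's right end in the top crop (393 against 465). I'll close the last few degrees and push home with a force stop.

```bash
python3 - <<'E'
from h import *
arc([.6405,.0755],100,89,.141)
f0=np.array(ctrl.get_wrist_force())
g=np.array(ctrl.get_ee_pos()[:2])+.022*u(-4)
print(ctrl.movel([*g,.006],speed=.025,rot=rv(-4),until_force=11))
print(ctrl.get_ee_pos(),ctrl.get_wrist_force()-f0,ctrl.get_time())
snap('j')
im=cv2.imread('pics/top_j.png')[:,:,::-1]; crop(im,'c12.png',200,130,400,250,4)
E
```

```text
arc end 89 [0.603 0.217 0.006] fmax 1.0789958044748718 [-0.0466 -0.2801  0.2089] 34.3917
True
[0.6124 0.2164 0.0052] [ 0.4323 -0.47    0.5126] 34.95
```

View pics/wrist_j.png

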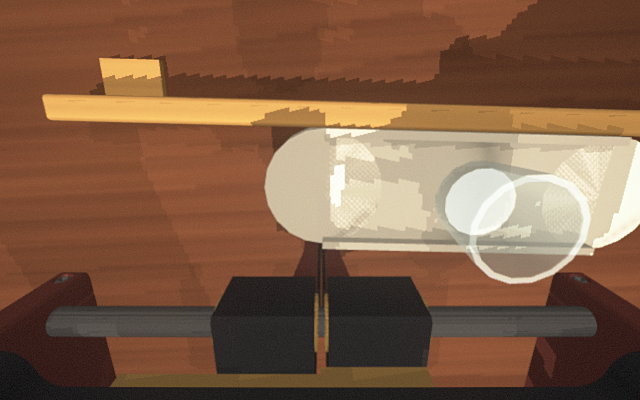

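View pics/c12.png

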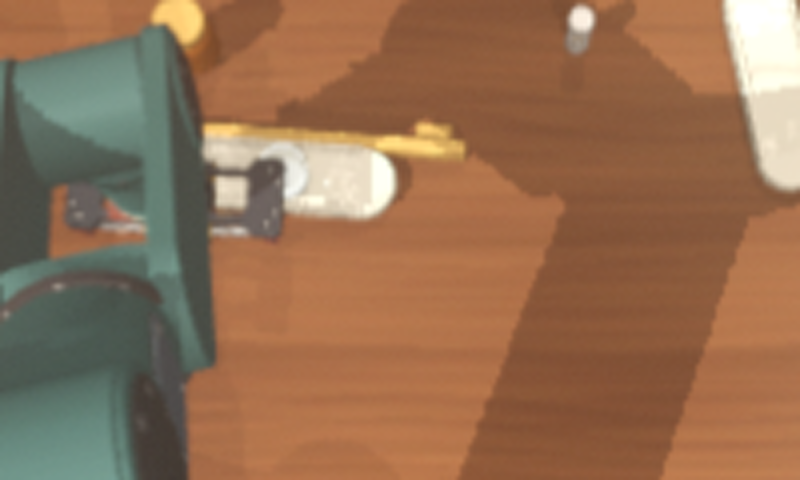

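The left end is home: tool face plus 60 mm gives x=0.682, which is the rail face there. I'll back off and look at the gap at the right end.

```bash
python3 - <<'E'
from h import *
p=np.array(ctrl.get_ee_pos()); g=p[:2]-.02*u(-4)
ctrl.movel([*g,.006],speed=.1)
ctrl.movel([*g,.10],speed=.25)
m=g-[0,.07]
ctrl.movel([*m,.12],speed=.2)
snap('k'); print(ctrl.get_time(), ctrl.get_ee_pos())
im=cv2.imread('pics/wrist_k.png')[:,:,::-1]; crop(im,'c13.png',180,20,560,200,2.1)
E
```

```text
36.6333 [0.5911 0.1488 0.1192]
```

View pics/c13.png

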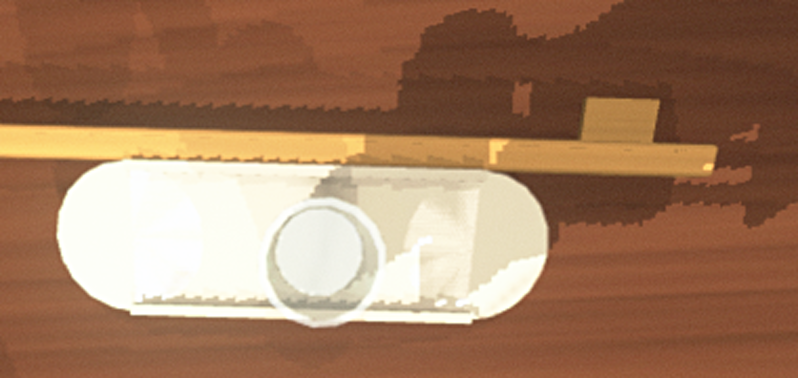

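View pics/wrist_k.png

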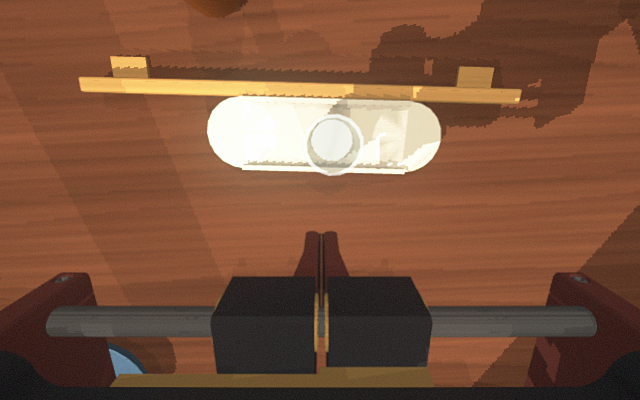

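```bash
python3 - <<'E'
from h import *
f=lambda u,v:((u+.5)/2.1-.5+180,(v+.5)/2.1-.5+20)
c=cam('wrist')
a=onz(c,f(0,157),.026)[:2];b=onz(c,f(713,176),.026)[:2];y=(a-b)/np.linalg.norm(a-b);n=np.array([y[1],-y[0]])
print(a,b,np.degrees(np.arctan2(y[1],y[0])))
for q in [(132,315),(472,324),(132,160),(480,171)]: 
    w=onz(c,f(*q),.03)[:2]; print(q,w,'front',-(w-b)@n,'along',(w-b)@y)
for q in [(56,233),(549,240)]: 
    w=onz(c,f(*q),.02)[:2]; print('end',w,'along',(w-b)@y)
E
```

```text
[0.6878 0.2592] [ 0.6682 -0.0191] 85.97551040277925
(132, 315) [0.6241 0.2146] front 0.060435252860904315 along 0.22993701087958665
(472, 324) [0.6139 0.0744] front 0.06073669797751085 along 0.08944714193760833
(132, 160) [0.6841 0.207 ] front -1.163180482325124e-05 along 0.22666251482909025
(480, 171) [0.6741 0.0737] front 0.0006511373112395979 along 0.09294916430649766
end [0.6577 0.2444] along 0.2620361981340129
end [0.6457 0.0412] along 0.058508918653764876
```

The tray measures flush to about 0.7 mm at both ends. One gentle confirming push at the right-hand end, then retreat.

```bash
python3 - <<'E'
from h import *
b=np.array([.6682,-.0191]);y=u(86);n=u(-4)
t=b+.095*y-.0705*n; s=t-.018*n
ctrl.movel([*s,.12],speed=.2); ctrl.movel([*s,.03],speed=.2); ctrl.movel([*s,.006],speed=.06,until_force=6)
print(ctrl.movel([*(t+.004*n),.006],speed=.025,until_force=9), ctrl.get_ee_pos())
p=np.array(ctrl.get_ee_pos())[:2]; print('front of tool face', -(p+.01*n-b)@n)
ctrl.movel([*s,.006],speed=.1); ctrl.movel([*s,.14],speed=.25)
w=s-[.05,-.04]
ctrl.movel([*w,.16],speed=.2)
cv2.imwrite('pics/wrist_l.png',eyes.read_camera('wrist')[:,:,::-1])
im=cv2.imread('pics/wrist_l.png')[:,:,::-1]; crop(im,'c14.png',180,0,560,180,2.1)
ctrl.movel([.42,.30,.25],speed=.3)
snap('m');print(ctrl.get_time())
im=cv2.imread('pics/top_m.png')[:,:,::-1]; crop(im,'c15.png',200,130,400,250,4)
E
```

```text
True [0.6025 0.0806 0.0054]
front of tool face 0.06246138224544945
41.5583
```

View pics/c14.png

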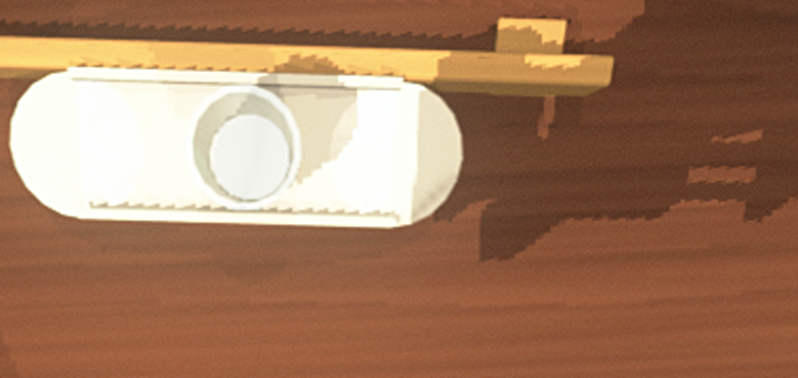

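View pics/scene_m.png

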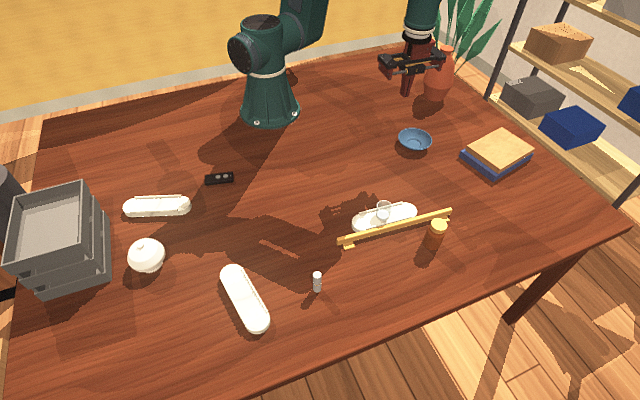

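View pics/top_m.png

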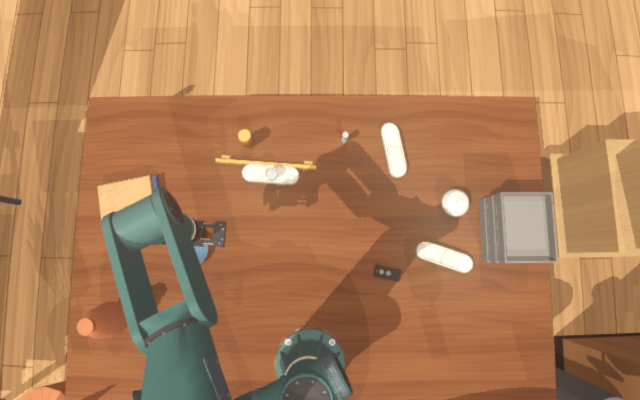

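Both ends stopped against the rail at the same offset (62.2 and 62.5 mm in the same frame), so the tray is parallel and touching. The final pictures show the glass upright at top (274,173), the tray within the rail's ends, and the bystanders at their starting pixels. The dish is hidden from the top camera but shows in the scene view at (415,140), unchanged.

```bash
python3 - <<'E'
from rig import ctrl
print(ctrl.hand_in(), ctrl.get_time())
E
```

```text
the job is handed in; nothing more can be done
the job is handed in; nothing more can be done
```

The tray is flush along the rail with the glass still standing on it. I handed the job in at about 42 s, within the 72 s limit.

- **First swing:** With the shut fingers held low, I pushed the right-hand end about 207° clockwise on the robot's side. It stopped about 4 mm from the rail.
- **Second swing:** I then swung the other end about 157° round the end at the rail. Last, I pressed each end home lightly until the force stop tripped.

**Last checks:**
- **Flush:** The wrist view puts the tray within about 0.7 mm of the rail face and parallel to it. Both ends stopped against the rail at matching positions.
- **Position along the rail:** The tray lies about 58 to 262 mm from the rail's right end, out of 360 mm.
- **Everything else:** The scene and top views show the bystanders at their starting places.

**What was less than perfect:**
- **Pivot drift:** The first pivot crept about 10 mm (the top and wrist views gave 10 to 15 mm) and the second about 9 mm, more than the few mm expected.
- **Camera disagreement:** The wrist and top cameras differed by about 3 mm on where the rail is. For that reason I judged flushness by contact and by relative measurements.

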